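Touch off the press plate, then pin it

ROBOT

A 6-joint arm with a two-finger parallel gripper is mounted at the origin on the work surface. World frame = base frame: x ahead of the robot, y to its left, z up, the work surface at z = 0. Lengths are in mm, angles in rad, forces in N, time in s.
With the tool pointing down it reaches from about 275 to 875 mm from the base axis. Payload 12.5 kg.
Tool frame: the origin (TCP) lies at the very end of the fingers, on their centre line; the grasp point (between the pads) lies 19 mm behind it (grip_point_offset is the z of the grasp point in the tool frame, in mm); z points along the fingers, y is the direction in which the jaws open and shut (so a half turn about z gives the same grasp; the last joint's range is limited). The gripper opens to 85 mm and grips with 20 to 120 N. Pads are 22 mm wide; open, the fingers measure 114 mm over their backs; the gripper's body (76 mm by 85 mm) begins 54 mm behind the grasp point. The pads swing forward as they close: fully open they stand 13 mm farther back than shut.
Start: joints at [-1.199, 0.351, 1.652, -0, 1.139, -0.085], TCP at [242.609, -493.584, 231.29] pointing down, gripper open.
Joint ranges: [-2.75, 2.75], [-0.79, 2.1], [0.01, 2.65], [-1.57, 4.71], [0.07, 3.14], [-2.87, 2.87]. Speed limits (rad/s): [2.22, 2.22, 2.79, 3.14, 3.14, 3.14].

INTERFACE

Orientations are given as a 3x3 rotation matrix whose columns are the frame's x, y, z axes.
In Python, from plant import * gives the robot as it stands.
- The arm moves only by the tool drive_tool, never from a script. Its arguments are lists of equal length, an entry for each row: "travel": the shift along the world's x, y, z in cm, a list of three; "twist": the turn, a rotation vector about the world's x, y, z in degrees, a list of three; "jaw": the gripper's target within -1 to 1 (shut at 1, half-way at 0, fully open at -1). A call has 1 to 5 rows; each row shifts and turns the commanded pose from where the row before left it; what a row does not reach is not made up. A row lasts 1/10 s, in which the tool goes at most 50 mm and 8.59 degrees, less where a joint would pass 70% of its speed; a pose out of reach is approached as far as the arm can. A call with a gripper value outside its range is refused whole. The fingers move at their own pace and stop on an object; the grip force is fixed at half the most. Time passes only in rows, so rows that do not move let the fingers close. It gives the time, the measured TCP pose, the force and the opening at its end, in the units of the state.
- get_state(): the state, without advancing time (a new reading comes with each control period).
- grab_frame(name): name is "scene" or "top" or "wrist"; returns the picture (384x512x3 uint8, red, green, blue); there is no depth.
- camera_info(name): a dict with "intrinsics" (3x3 intrinsics, pixels), "extrinsics" (4x4, takes a point from camera to world coordinates); the wrist camera has in their place "tool_from_camera" (4x4, takes a point from camera to tool coordinates, whose origin is the TCP and whose axes are the flange's). Camera axes: x right, y down, z forward; pixel columns grow to the right and rows downward; lengths in mm; the calibration is good to about 2 mm. The wrist camera is an equidistant fisheye: a pixel r from the principal point sees the ray r / f radians off the axis. A picture is of the moment at which its call begins: read the wrist's pose just before it. camera_info takes no time and is no camera call.
- close_job(): hands the job in, once; it reports no verdict.
The state is a dict: "time": time; "q": joint angles; "qd": joint speeds; "effort": joint torques, N m; "tool_pos": TCP position; "tcp_rot": TCP orientation; "force": force on the tool from outside, world axes, zero at the start; "ft_torque": the same for the moment, N m; "finger_gap": opening from 0.0 (shut) to 1.0 (fully open).
Only numpy, scipy, OpenCV 4.12 (cv2) and the standard library are available. Lean on these libraries where they do the work, as an engineer would, in place of code of your own. Each camera call takes 0.05 s, during which the arm holds its last target. There are 200 camera calls.

TASK

After cleaning, the lower plate of the tortilla press was clamped back slightly out of place. Take the locking pin out of its wooden block and, with its steel shank, gently touch off the plate where it stands, keeping light, steady contact for about half a second at each point: first on its left-hand long side towards the end nearer the robot, then on the same side towards the far end, and last near the middle of the short end that faces the robot. From those touches work out where the plate's hole is, put the pin upright and fully home in it and let go; never press harder than 20 N on the press, and leave everything else where it stands.

Things in the scene. Friction and masses are not known exactly. Their poses are not given: they have to be found in the camera images.
- press: The press: a grey base 250 x 200 x 20 mm, fixed to the counter; origin at the centre of its underside, x along its length away from the robot, y to the left, z up. Two steel clamp straps (to 69 mm above the counter) hold the plate's right-hand edge; two hinge ears (to 60 mm) stand at the base's far edge, 100 mm beyond its centre. The left side and the near end are free. It is rigid.
- plate_nominal (a point): A point of the BASE, over its centre, 56 mm above the counter, where the top of the plate would be centred if it were in place. The aluminium plate is 140 (x) x 100 (y) x 36 mm, underside 20 mm above the counter. It is clamped solid but out of place: off by up to 8 mm along x and along y, turned up to 0.08 rad about its centre. The plate itself is NOT measured: find it by touch.
- hole_nominal (a point): A point of the BASE where the mouth of the plate's hole would be if the plate were in place. In the plate's own axes the hole is 50 mm from the near end face and 30 mm from the left face. It is upright, 13.5 mm in diameter, its rim chamfered 1.5 mm, 28 mm deep (floor 28 mm above the counter). It moves with the plate, so it is several mm from here.
- pin: The locking pin, 96 mm tall, 0.1 to 0.15 kg. Origin at the centre of its lower end, z up the pin. Round steel shank 12 mm in diameter from 0 to 50 mm (lowest 2 mm tapered to 9 mm), collar 34 mm in diameter from 50 to 56 mm, black flat-sided handle from 56 to 96 mm, 36 mm along the pin's x and 18 mm along its y: grip it across y. It starts upright in the block.
- pin_tip (a point): Centre of the pin's lower end (same as the pin's origin).
- block: Wooden pin block 70 x 70 x 50 mm, fixed to the counter; origin at the centre of its underside. The pin stands loosely in its central hole, 14 mm in diameter and 30 mm deep, so the pin's lower end starts 20 mm above the counter. To the left or the right of the press.
- jar: Bystander: lidded glass jar, 72 mm in diameter, 100 mm tall, on the side of the press opposite the block; origin at its underside.
- jug: Bystander: white plastic jug, 90 mm in diameter, 120 mm tall, far right; origin at its underside.
- bowl: Bystander: steel bowl, 150 mm in diameter, 65 mm tall, far left; origin at its underside.
- spatula: Bystander: spatula lying on the near right; origin on it, at counter height.
- grater: Bystander: four-sided steel grater, about 200 mm tall and 75 mm across, beyond the press; origin at its underside.
- shaker: Bystander: steel shaker, 42 mm in diameter, 84 mm tall, near left; origin at its underside.
- dough_card: Bystander: white plastic dough card, 120 x 90 x 6 mm, flat on the near left; origin at its underside.
Not all that is in view belongs to the job. What is shaped like the pin but purple or yellow is not meant.

How it is judged (in metres and radians):
On the way, in this order (a step that is already met when the one before it is completed fails the run):
1. the pin's shank is held against the plate's left-hand long side in the near half (contact force between pin and press above 1 N and z of pin_tip in the frame of press between 0.0225 and 0.05 m and y of pin_tip in the frame of press above 0.04 m and x of pin_tip in the frame of press between -0.085 and -0.005 m), for 0.3 s.
2. then against the same side in the far half (contact force between pin and press above 1 N and z of pin_tip in the frame of press between 0.0225 and 0.05 m and y of pin_tip in the frame of press above 0.04 m and x of pin_tip in the frame of press between 0.005 and 0.085 m), for 0.3 s.
3. then against the short end that faces the robot (contact force between pin and press above 1 N and z of pin_tip in the frame of press between 0.0225 and 0.05 m and x of pin_tip in the frame of press below -0.06 m and y of pin_tip in the frame of press between -0.06 and 0.04 m), for 0.3 s.
At the end, for the whole second after the job is handed in: The pin stands at rest, let go, upright (within 0.1 rad) in the plate's hole with its lower end within 4 mm of the hole's floor (z of pin_tip in the frame of press below 0.032 m and x of pin_tip in the frame of press between -0.036 and -0.004 m and y of pin_tip in the frame of press between 0.004 and 0.036 m and angle between pin's own z axis and vertical below 0.1 rad and linear speed of pin below 0.02 m/s); the robot touches nothing.
It fails at once if the pin presses on the press or its plate with more than 20 N (contact force between pin and press above 20 N).
It fails at once if the robot itself presses on the press or its plate with more than 20 N (contact force between any of the fingers, the arm and press above 20 N).
It fails at once if a bystander is moved by more than 20 mm (distance of any of jar, jug, bowl, spatula, grater, shaker, dough_card from where it was at the start of the episode above 0.02 m).
It also fails if it takes over 72 s, if anything falls off the work surface, if the arm or the gripper's body presses on something with over 40 N, if the wrist force passes 120 N, or if a joint passes its speed limit or range.

## Working session

There is one attempt and no reset: what is moved stays moved. The work goes in short steps, Python scripts to look and compute and a tool call to move; the robot and the scene stay as the last step left them, time stands still between calls to the robot, and variables do not carry over. Pictures are saved under pics/ and viewed, about 8 in all and at most 12, crops included, and the job is handed in when it is done.

Besides the shell and the picture viewer there is one more tool, called after "Emit:" in YAML: its name, and indented under it one key for each argument. drive_tool: Moves the arm, as the interface text tells. Its arguments: {"type":"object","properties":{"travel":{"type":"array"},"twist":{"type":"array"},"jaw":{"type":"array"}},"required":["travel","twist","jaw"]}

```bash
mkdir -p pics; ls; python3 - <<'E'
from plant import *
import cv2,numpy as np
print({k:np.round(v,3).tolist() for k,v in get_state().items()})
for n in("scene","top","wrist"):
    print(n,{k:np.round(v,4).tolist() for k,v in camera_info(n).items()})
for n in("scene","top"):
    im=grab_frame(n); cv2.imwrite(f"pics/{n}0.png",im[:,:,::-1])
E
```

```text
pics
{'time': 0.0, 'q': [-1.199, 0.351, 1.652, 0.0, 1.139, -0.085], 'qd': [-0.001, 0.001, 0.001, 0.001, 0.001, -0.001], 'effort': [0.002, -50.609, -29.14, 0.0, 0.005, -0.0], 'tool_pos': [242.494, -493.289, 230.755], 'tcp_rot': [[0.897, 0.441, -0.0], [0.441, -0.897, 0.001], [0.0, -0.001, -1.0]], 'force': [0.211, 0.31, -0.674], 'ft_torque': [0.033, 0.015, 0.027], 'finger_gap': 0.997}
scene {'intrinsics': [[378.7512, 0.0, 259.0588], [0.0, 378.7512, 189.192], [0.0, 0.0, 1.0]], 'extrinsics': [[0.345, 0.6256, -0.6997, 1272.8463], [0.9386, -0.2351, 0.2525, -243.5167], [-0.0065, -0.7439, -0.6683, 752.8399], [0.0, 0.0, 0.0, 1.0]]}
top {'intrinsics': [[475.3526, 0.0, 253.6183], [0.0, 475.3526, 193.0362], [0.0, 0.0, 1.0]], 'extrinsics': [[-0.0012, -0.9845, 0.1752, 358.7795], [-1.0, 0.0011, -0.0011, -10.9459], [0.0009, -0.1752, -0.9845, 1268.5222], [0.0, 0.0, 0.0, 1.0]]}
wrist {'intrinsics': [[297.3186, 0.0, 258.7077], [0.0, 297.3186, 189.5188], [0.0, 0.0, 1.0]], 'tool_from_camera': [[0.0006, -0.9613, -0.2756, 69.5588], [1.0, 0.0004, 0.0008, -0.1845], [-0.0006, -0.2756, 0.9613, -143.8355], [0.0, 0.0, 0.0, 1.0]]}
```

View pics/scene0.png

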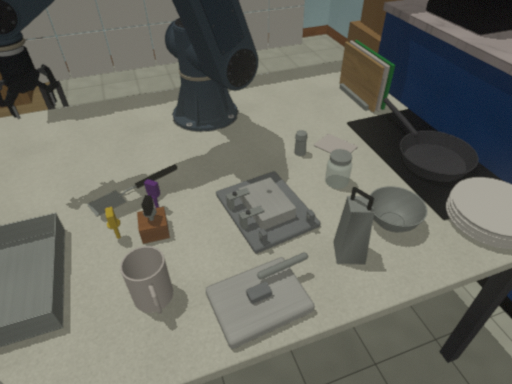

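View pics/top0.png

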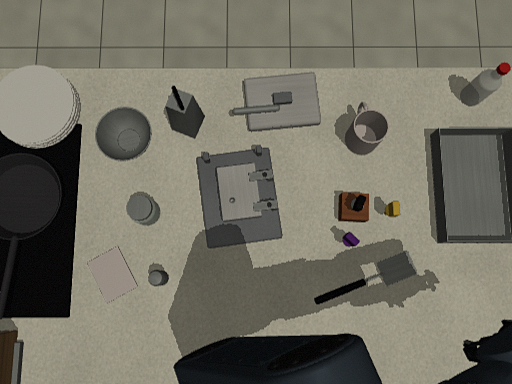

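The top view shows the press around (238,197), with its long axis roughly vertical in the image. The block with the black-handled pin is at (354,205), the purple decoy at (350,239) and the yellow one at (393,209). I'll zoom in to get corners.

```bash
cat > h.py <<'E'
from plant import *
import numpy as np, cv2
np.set_printoptions(precision=2,suppress=True)
def ray(cam,uv):
    c=camera_info(cam);K=c["intrinsics"];T=np.array(c["extrinsics"])
    d=np.linalg.inv(K)@np.array([uv[0],uv[1],1.]); return T[:3,3],T[:3,:3]@d
def onz(cam,uv,z):
    o,d=ray(cam,uv); return o+d*(z-o[2])/d[2]
def proj(cam,P):
    c=camera_info(cam);T=np.linalg.inv(np.array(c["extrinsics"]));p=T[:3,:3]@np.asarray(P)+T[:3,3]
    q=np.array(c["intrinsics"])@p; return q[:2]/q[2]
def wray(uv,pos,R):
    c=camera_info("wrist");K=np.array(c["intrinsics"]);T=np.array(c["tool_from_camera"])
    x=np.array([uv[0]-K[0,2],uv[1]-K[1,2]]);r=np.linalg.norm(x);th=r/K[0,0]
    d=np.r_[np.sin(th)*x/max(r,1e-9),np.cos(th)]
    return np.array(pos)+R@T[:3,3],R@(T[:3,:3]@d)
def wonz(uv,z,pos,R):
    o,d=wray(uv,pos,R); return o+d*(z-o[2])/d[2]
E
python3 - <<'E'
from h import *
im=cv2.imread("pics/top0.png")
c=cv2.resize(im[140:255,190:380],None,fx=4.2,fy=4.2,interpolation=cv2.INTER_CUBIC)
c=np.clip(c.astype(float)*1.3,0,255).astype(np.uint8)
cv2.imwrite("pics/topc.png",c)
for uv in [(238,197),(354,205)]: print(onz("top",uv,20))
E
```

```text
[570.28  29.33  20.  ]
[ 548.39 -278.9    20.  ]
```

View pics/topc.png

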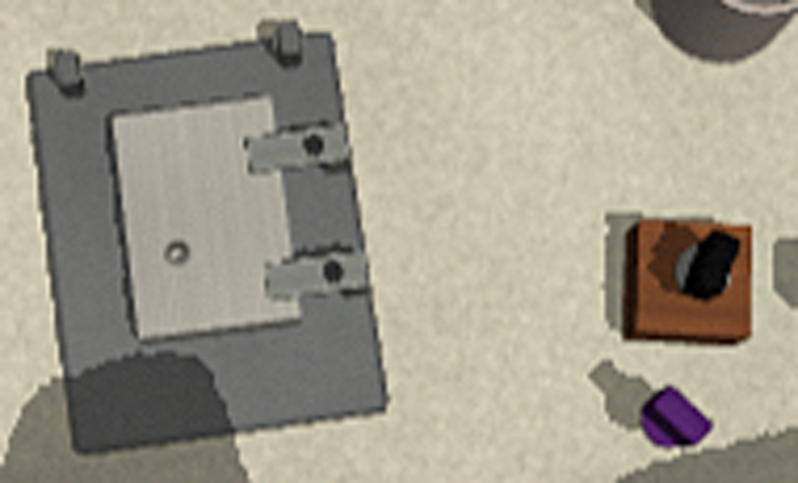

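The crop shows the base corners at (28,74), (333,35), (387,410) and (75,453), the plate corners, the hole at (177,253), the block top and the black handle running diagonally at about (712,265).

```bash
python3 - <<'E'
from h import *
f=lambda u,v,z:onz("top",((u+.5)/4.2+190-.5,(v+.5)/4.2+140-.5),z)
B=[f(*p,20) for p in[(28,74),(333,35),(387,410),(75,451)]]
P=[f(*p,56) for p in[(110,112),(270,97),(299,322),(140,337)]]
def ang(a,b): d=b-a; return np.arctan2(d[1],d[0])
for n,Q in(("base",B),("plate",P)):
    print(n,np.mean(Q,0),"yaw",ang(Q[3],Q[0]),ang(Q[2],Q[1]),ang(Q[1],Q[0])-np.pi/2,ang(Q[2],Q[3])-np.pi/2)
    print([q[:2] for q in Q],np.linalg.norm(Q[0]-Q[3]),np.linalg.norm(Q[0]-Q[1]))
print("hole",f(177,253,56))
print("block",[f(*p,50)[:2] for p in [(638,220),(751,227),(750,333),(630,333)]])
# pin: colour mask, both views
for n in("top","scene"):
    im=cv2.imread(f"pics/{n}0.png")
    x,y,w,h=(335,185,40,40) if n=="top" else (135,190,40,35)
    c=im[y:y+h,x:x+w]; m=(c.max(2)<45).astype(np.uint8)
    k,l,s,ce=cv2.connectedComponentsWithStats(m)
    for i in range(1,k):
        if s[i,4]>8:
            pts=np.argwhere(l==i)[:,::-1].astype(np.float32)
            print(n,s[i],ce[i]+[x,y],cv2.minAreaRect(pts))
E
```

```text
base [571.36  27.81  20.  ] yaw 0.14002566335075495 0.1317219845641409 0.13023616739370247 0.12920036824424797
[array([679.43, 142.6 ]), array([705.17, -53.92]), array([463.05, -86.  ]), array([437.77, 108.54])] 244.05313215086528 198.20502635738694
plate [579.91  27.34  56.  ] yaw 0.14166226795274495 0.12345952821336877 0.09498263952474284 0.09355107013857
[array([645.76,  86.61]), array([655.26, -13.1 ]), array([513.87, -30.64]), array([504.76,  66.5 ])] 142.4269472142543 100.1552967342288
hole [556.71  44.26  56.  ]
block [array([ 578.11, -241.26]), array([ 573.62, -311.17]), array([ 507.53, -307.68]), array([ 507.61, -233.97])]
top [  3   8  27  29 102] [343.6  209.91] ((10.281416893005371, 27.929548263549805), (36.23534393310547, 18.68341636657715), 50.599342346191406)
top [ 17  10  14  17 149] [358.69 202.96] ((23.78082275390625, 17.917808532714844), (9.597373962402344, 16.385761260986328), 20.556045532226562)
scene [  8   6  10  19 142] [147.58 205.25] ((12.5, 15.0), (18.0, 9.0), 90.0)
```

Emit:
drive_tool:
  travel:
    - [3.8,2.7,0.4]
    - [3.8,2.7,0.4]
    - [3.8,2.7,0.4]
    - [3.8,2.7,0.4]
    - [3.8,2.7,0.4]
  twist:
    - [0,0,-7]
    - [0,0,-7]
    - [0,0,-7]
    - [0,0,-7]
    - [0,0,-7]
  jaw: [-1,-1,-1,-1,-1]

```text
time: 0.6
tool_pos: [433.8, -357.2, 251.3]
tcp_rot: [[0.987, -0.159, -0.0], [-0.159, -0.987, 0.0], [-0.0, -0.0, -1.0]]
force: [-0.2, -1.4, -0.4]
finger_gap: 1.0
```

Emit:
drive_tool:
  travel:
    - [3.8,2.8,0.3]
    - [3.8,2.8,0.3]
    - [3.7,2.7,0.3]
    - [0,0,0]
    - [0,0,0]
  twist:
    - [0,0,-6]
    - [0,0,-5]
    - [0,0,0]
    - [0,0,0]
    - [0,0,0]
  jaw: [-1,-1,-1,-1,-1]

```text
time: 1.1
tool_pos: [545.8, -274.9, 259.7]
tcp_rot: [[0.941, -0.337, -0.001], [-0.337, -0.941, 0.0], [-0.001, 0.0, -1.0]]
force: [-0.3, 0.6, 0.5]
finger_gap: 0.999
```

```bash
python3 - <<'E'
from h import *
s=get_state();print(s["time"],s["tool_pos"],s["tcp_rot"],s["force"],s["q"])
im=grab_frame("wrist")[:,:,::-1];cv2.imwrite("pics/w1.png",im)
np.savez("w1.npz",p=s["tool_pos"],R=s["tcp_rot"])
E
```

```text
1.1 [ 545.79 -274.95  259.67] [[ 0.94 -0.34 -0.  ]
 [-0.34 -0.94  0.  ]
 [-0.    0.   -1.  ]] [-0.3   0.57  0.52] [-0.54  0.44  1.45 -0.    1.25  1.37]
```

View pics/w1.png

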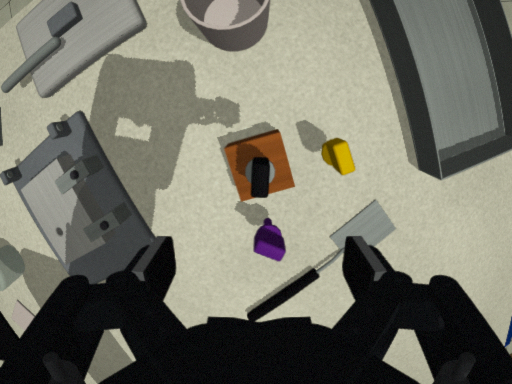

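```bash
python3 - <<'E'
from h import *
d=np.load("w1.npz");p,R=d["p"],d["R"]
im=cv2.imread("pics/w1.png")
x,y=215,120
c=im[y:205,x:305]; m=(c.max(2)<50).astype(np.uint8)
k,l,s,ce=cv2.connectedComponentsWithStats(m)
i=1+np.argmax(s[1:,4]);pts=np.argwhere(l==i)[:,::-1].astype(np.float32)+[x,y]
print(s[i],cv2.minAreaRect(pts.astype(np.float32)))
for r in range(155,200,3):
    q=pts[pts[:,1]==r][:,0]; 
    if len(q):print(r,q.min(),q.max())
bot=pts[:,1].max()+.5; q=pts[abs(pts[:,1]-bot)<8]; u=(q[:,0].min()+q[:,0].max())/2
e=wonz((u,bot),116,p,R); print("near top edge",e,"centre",e+18*R[:,0], wonz((u,bot-20),116,p,R))
# collar: grey
cv2.imwrite("pics/w1c.png",cv2.resize(c,None,fx=7,fy=7,interpolation=cv2.INTER_CUBIC))
# axis direction on z=116
a=pts[(pts[:,1]>175)&(pts[:,1]<194)]
cs=[(a[a[:,1]==r][:,0].min()+a[a[:,1]==r][:,0].max())/2 for r in(178,192)]
v=wonz((cs[0],178),116,p,R)-wonz((cs[1],192),116,p,R);print("yaw",np.arctan2(v[1],v[0]),"tool yaw",np.arctan2(R[1,0],R[0,0]))
E
```

```text
[ 36  37  19  40 678] ((259.68231201171875, 176.53591918945312), (17.607210159301758, 39.57680130004883), 3.012787342071533)
158 253.0 267.0
161 252.0 268.0
164 252.0 268.0
167 252.0 269.0
170 252.0 268.0
173 252.0 268.0
176 251.0 268.0
179 251.0 268.0
182 251.0 268.0
185 252.0 268.0
188 251.0 267.0
191 251.0 267.0
194 251.0 267.0
near top edge [ 526.51 -268.68  116.  ] centre [ 543.45 -274.75  115.98] [ 546.12 -275.69  116.  ]
yaw -0.3775835775575221 tool yaw -0.34417668927593364
```

View pics/w1c.png

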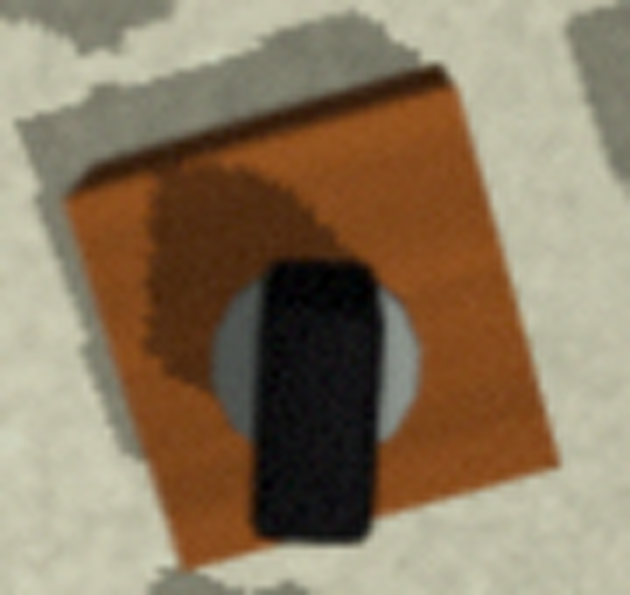

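Pin close-up: handle top face centre at about (314,420), collar centre at about (317,360), and block-top corners at (70,200), (455,90), (558,465) and (185,568).

```bash
python3 - <<'E'
from h import *
d=np.load("w1.npz");p,R=d["p"],d["R"]
f=lambda u,v,z:wonz((u/7+215-.43,v/7+120-.43),z,p,R)
print(f(314,420,116),f(317,360,76),np.mean([f(*q,50) for q in[(70,200),(455,90),(558,465),(185,568)]],0))
E
```

```text
[ 543.01 -275.03  116.  ] [ 542.72 -275.56   76.  ] [ 541.62 -275.3    50.  ]
```

Emit:
drive_tool:
  travel:
    - [-0.33,-0.04,-3]
    - [0,0,-3.5]
    - [0,0,-3.5]
    - [0,0,-3.5]
    - [0,0,-2.4]
  twist:
    - [0,0,-1.9]
    - [0,0,0]
    - [0,0,0]
    - [0,0,0]
    - [0,0,0]
  jaw: [-0.2,-0.2,-0.2,-0.2,-0.2]

```text
time: 1.65
tool_pos: [540.3, -276.7, 99.0]
tcp_rot: [[0.928, -0.372, -0.002], [-0.372, -0.928, 0.001], [-0.003, -0.0, -1.0]]
force: [-0.2, 0.2, -0.4]
finger_gap: 0.599
```

Emit:
drive_tool:
  travel:
    - [0,0,-1.0]
    - [0,0,-0.97]
    - [0,0,0]
    - [0,0,0]
    - [0,0,0]
  twist:
    - [0,0,0]
    - [0,0,0]
    - [0,0,0]
    - [0,0,0]
    - [0,0,0]
  jaw: [-0.2,-0.2,-0.2,1,1]

```text
time: 2.15
tool_pos: [542.8, -276.4, 82.7]
tcp_rot: [[0.929, -0.37, 0.002], [-0.37, -0.929, -0.001], [0.002, 0.0, -1.0]]
force: [-1.0, 0.6, 0.3]
finger_gap: 0.269
```

Emit:
drive_tool:
  travel:
    - [0,0,0]
    - [0,0,0]
    - [0,0,0]
    - [0,0,0]
    - [0,0,0]
  twist:
    - [0,0,0]
    - [0,0,0]
    - [0,0,0]
    - [0,0,0]
    - [0,0,0]
  jaw: [1,1,1,1,1]

```text
time: 2.65
tool_pos: [542.9, -276.2, 82.7]
tcp_rot: [[0.929, -0.37, 0.002], [-0.37, -0.929, -0.001], [0.002, 0.0, -1.0]]
force: [-1.2, 1.2, 7.0]
finger_gap: 0.203
```

Emit:
drive_tool:
  travel:
    - [0,0,1]
    - [0,0,1.5]
    - [0,0,2.2]
    - [0,0,2.8]
    - [0,0,2.5]
  twist:
    - [0,0,0]
    - [0,0,0]
    - [0,0,0]
    - [0,0,0]
    - [0,0,0]
  jaw: [1,1,1,1,1]

```text
time: 3.15
tool_pos: [542.3, -276.0, 184.0]
tcp_rot: [[0.929, -0.37, 0.001], [-0.37, -0.929, -0.001], [0.001, 0.0, -1.0]]
force: [1.1, 0.5, -1.2]
finger_gap: 0.2
```

Emit:
drive_tool:
  travel:
    - [-0.2,3.6,0]
    - [-0.2,4,0]
    - [-0.2,4,0]
    - [-0.2,4,0]
    - [-0.2,4,0]
  twist:
    - [0,0,0]
    - [0,0,0]
    - [0,0,0]
    - [0,0,0]
    - [0,0,0]
  jaw: [1,1,1,1,1]

```text
time: 3.65
tool_pos: [532.0, -78.5, 182.8]
tcp_rot: [[0.929, -0.37, 0.001], [-0.37, -0.929, -0.0], [0.001, -0.0, -1.0]]
force: [0.3, 0.4, -1.1]
finger_gap: 0.204
```

Emit:
drive_tool:
  travel:
    - [-0.2,4,0]
    - [-0.2,4,0]
    - [-0.2,4,0]
    - [-0.2,4,0]
    - [-0.2,2,0]
  twist:
    - [0,0,0]
    - [0,0,0]
    - [0,0,0]
    - [0,0,0]
    - [0,0,0]
  jaw: [1,1,1,1,1]

```text
time: 4.15
tool_pos: [521.9, 102.6, 182.9]
tcp_rot: [[0.93, -0.369, 0.001], [-0.369, -0.93, 0.0], [0.001, -0.001, -1.0]]
force: [-0.5, -1.3, -1.2]
finger_gap: 0.204
```

```bash
python3 - <<'E'
from h import *
s=get_state();print(s["time"],s["tool_pos"],s["tcp_rot"],s["force"],s["ft_torque"],s["finger_gap"])
w=grab_frame("wrist")[:,:,::-1]; t=grab_frame("scene")[:,:,::-1]
cv2.imwrite("pics/chk2.png",np.hstack([w[:,100:450],cv2.resize(t[60:260,170:400],None,fx=1.92,fy=1.92)]))
E
```

```text
4.15 [521.95 102.61 182.85] [[ 0.93 -0.37  0.  ]
 [-0.37 -0.93  0.  ]
 [ 0.   -0.   -1.  ]] [-0.53 -1.31 -1.23] [-0.01 -0.02 -0.01] 0.20368318969371046
```

View pics/chk2.png

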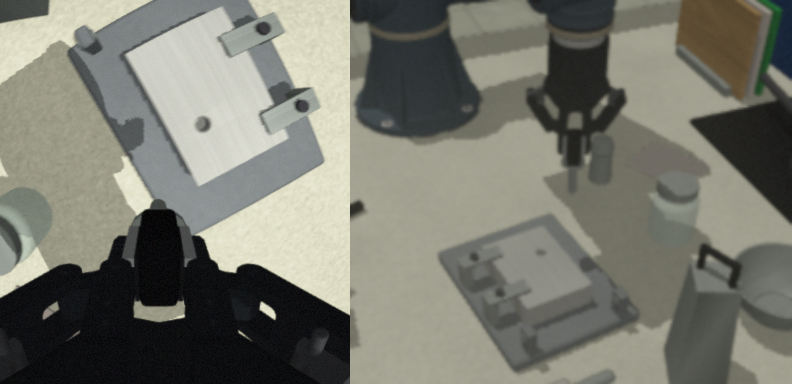

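The pin is held and looks upright. In the wrist view (crop, columns +100) the plate corners are at (125,55), (222,8), (287,137) and (198,185), with the hole at (203,124).

```bash
python3 - <<'E'
from h import *
s=get_state();p,R=s["tool_pos"],np.array(s["tcp_rot"])
f=lambda u,v,z:wonz((u+100,v),z,p,R)
P=[f(*q,56) for q in[(125,55),(222,8),(287,137),(198,185)]]
print(P, "hole",f(203,124,56)); d=P[0]-P[3];print("yaw",np.arctan2(d[1],d[0]),np.linalg.norm(d),np.mean(P,0))
B=[f(*q,20) for q in[(69,51),(324,160)]];print(B,np.mean(B,0))
print(p)
E
```

```text
[array([642.39,  86.89,  56.  ]), array([654.52, -12.83,  56.  ]), array([518.26, -30.24,  56.  ]), array([505.11,  68.5 ,  56.  ])] hole [557.56  44.5   56.  ]
yaw 0.13312094662889953 138.5035998326913 [580.07  28.08  56.  ]
[array([679.15, 140.48,  20.  ]), array([467.68, -83.83,  20.  ])] [573.42  28.32  20.  ]
[521.97 102.14 182.68]
```

Emit:
drive_tool:
  travel:
    - [0,0,-2.5]
    - [0,0,-2.5]
    - [0,0,-2]
    - [0,0,-1]
    - [0,0,-0.67]
  twist:
    - [0,0,0]
    - [0,0,0]
    - [0,0,0]
    - [0,0,0]
    - [0,0,0]
  jaw: [1,1,1,1,1]

```text
time: 4.75
tool_pos: [522.5, 99.4, 94.9]
tcp_rot: [[0.929, -0.371, -0.0], [-0.371, -0.929, -0.0], [-0.0, 0.0, -1.0]]
force: [-0.1, -0.1, -1.2]
finger_gap: 0.204
```

Emit:
drive_tool:
  travel:
    - [0,-0.7,0]
    - [0,-0.6,0]
    - [0,-0.4,0]
    - [0,-0.1,0]
    - [0,0,0]
  twist:
    - [0,0,0]
    - [0,0,0]
    - [0,0,0]
    - [0,0,0]
    - [0,0,0]
  jaw: [1,1,1,1,1]

```text
time: 5.25
tool_pos: [522.5, 81.8, 95.3]
tcp_rot: [[0.929, -0.371, 0.001], [-0.371, -0.929, 0.0], [0.001, -0.0, -1.0]]
force: [-0.7, 1.3, -1.4]
finger_gap: 0.203
```

Emit:
drive_tool:
  travel:
    - [0,-0.03,0]
    - [0,-0.03,0]
    - [0,-0.03,0]
    - [0,-0.03,0]
    - [0,-0.03,0]
  twist:
    - [0,0,0]
    - [0,0,0]
    - [0,0,0]
    - [0,0,0]
    - [0,0,0]
  jaw: [1,1,1,1,1]

```text
time: 5.75
tool_pos: [522.3, 80.6, 94.9]
tcp_rot: [[0.929, -0.37, -0.0], [-0.37, -0.929, 0.0], [-0.0, 0.0, -1.0]]
force: [-0.5, -0.1, -1.1]
finger_gap: 0.2
```

Emit:
drive_tool:
  travel:
    - [0,-0.03,0]
    - [0,-0.03,0]
    - [0,-0.03,0]
    - [0,-0.03,0]
    - [0,-0.03,0]
  twist:
    - [0,0,0]
    - [0,0,0]
    - [0,0,0]
    - [0,0,0]
    - [0,0,0]
  jaw: [1,1,1,1,1]

```text
time: 6.25
tool_pos: [522.3, 79.0, 94.9]
tcp_rot: [[0.929, -0.37, 0.0], [-0.37, -0.929, 0.0], [0.0, -0.0, -1.0]]
force: [-0.1, 0.4, -1.2]
finger_gap: 0.199
```

Emit:
drive_tool:
  travel:
    - [0,-0.03,0]
    - [0,-0.03,0]
    - [0,-0.03,0]
    - [0,0,0]
  twist:
    - [0,0,0]
    - [0,0,0]
    - [0,0,0]
    - [0,0,0]
  jaw: [1,1,1,1]

```text
time: 6.65
tool_pos: [522.3, 78.1, 94.9]
tcp_rot: [[0.929, -0.37, -0.0], [-0.37, -0.929, 0.0], [-0.0, -0.0, -1.0]]
force: [-0.2, -0.6, -1.9]
finger_gap: 0.197
```

Emit:
drive_tool:
  travel:
    - [0,-0.03,0]
    - [0,-0.03,0]
    - [0,-0.03,0]
    - [0,0,0]
  twist:
    - [0,0,0]
    - [0,0,0]
    - [0,0,0]
    - [0,0,0]
  jaw: [1,1,1,1]

```text
time: 7.05
tool_pos: [522.3, 77.2, 94.9]
tcp_rot: [[0.929, -0.37, -0.0], [-0.37, -0.929, 0.0], [-0.0, -0.0, -1.0]]
force: [0.1, 0.2, -1.2]
finger_gap: 0.2
```

Emit:
drive_tool:
  travel:
    - [0,-0.03,0]
    - [0,-0.03,0]
    - [0,-0.03,0]
    - [0,0,0]
  twist:
    - [0,0,0]
    - [0,0,0]
    - [0,0,0]
    - [0,0,0]
  jaw: [1,1,1,1]

```text
time: 7.45
tool_pos: [522.3, 76.3, 94.9]
tcp_rot: [[0.929, -0.37, 0.0], [-0.37, -0.929, 0.0], [0.0, -0.0, -1.0]]
force: [-0.0, 0.3, -1.8]
finger_gap: 0.199
```

Emit:
drive_tool:
  travel:
    - [0,-0.03,0]
    - [0,-0.03,0]
    - [0,-0.03,0]
    - [0,0,0]
  twist:
    - [0,0,0]
    - [0,0,0]
    - [0,0,0]
    - [0,0,0]
  jaw: [1,1,1,1]

```text
time: 7.85
tool_pos: [522.3, 75.4, 94.9]
tcp_rot: [[0.929, -0.37, -0.0], [-0.37, -0.929, -0.0], [-0.0, 0.0, -1.0]]
force: [-0.1, 0.3, -1.1]
finger_gap: 0.196
```

Emit:
drive_tool:
  travel:
    - [0,-0.03,0]
    - [0,-0.03,0]
    - [0,-0.03,0]
    - [0,0,0]
  twist:
    - [0,0,0]
    - [0,0,0]
    - [0,0,0]
    - [0,0,0]
  jaw: [1,1,1,1]

```text
time: 8.25
tool_pos: [522.3, 74.8, 94.9]
tcp_rot: [[0.929, -0.37, 0.0], [-0.37, -0.929, 0.0], [-0.0, -0.0, -1.0]]
force: [0.1, 3.4, -0.8]
finger_gap: 0.204
```

Emit:
drive_tool:
  travel:
    - [0,-0.01,0]
    - [0,0,0]
    - [0,0,0]
    - [0,0,0]
    - [0,0,0]
  twist:
    - [0,0,0]
    - [0,0,0]
    - [0,0,0]
    - [0,0,0]
    - [0,0,0]
  jaw: [1,1,1,1,1]

```text
time: 8.75
tool_pos: [522.3, 74.7, 94.9]
tcp_rot: [[0.929, -0.37, 0.0], [-0.37, -0.929, 0.0], [-0.0, -0.0, -1.0]]
force: [0.4, 5.6, -1.3]
finger_gap: 0.206
```

```bash
python3 - <<'E'
from h import *
s=get_state();print(s["time"],s["tool_pos"],s["force"],s["ft_torque"],s["finger_gap"])
E
```

```text
8.75 [522.34  74.67  94.93] [ 0.36  5.58 -1.29] [1.13 0.01 0.  ] 0.20639401076165487
```

Emit:
drive_tool:
  travel:
    - [0,1.0,0]
    - [2.4,0.5,0]
    - [2.4,0.4,0]
    - [2.4,0,0]
    - [2.3,0,0]
  twist:
    - [0,0,0]
    - [0,0,0]
    - [0,0,0]
    - [0,0,0]
    - [0,0,0]
  jaw: [1,1,1,1,1]

```text
time: 9.25
tool_pos: [618.2, 93.8, 94.8]
tcp_rot: [[0.929, -0.37, -0.0], [-0.37, -0.929, -0.001], [0.0, 0.001, -1.0]]
force: [-0.6, 0.2, -1.5]
finger_gap: 0.203
```

Emit:
drive_tool:
  travel:
    - [0,0,0]
    - [0,-0.1,0]
    - [0,-0.1,0]
    - [0,0,0]
  twist:
    - [0,0,0]
    - [0,0,0]
    - [0,0,0]
    - [0,0,0]
  jaw: [1,1,1,1]

```text
time: 9.65
tool_pos: [616.7, 91.4, 94.9]
tcp_rot: [[0.929, -0.37, -0.0], [-0.37, -0.929, -0.0], [-0.0, 0.0, -1.0]]
force: [0.4, -0.4, -1.8]
finger_gap: 0.201
```

Emit:
drive_tool:
  travel:
    - [0,-0.03,0]
    - [0,-0.03,0]
    - [0,-0.03,0]
    - [0,-0.03,0]
    - [0,0,0]
  twist:
    - [0,0,0]
    - [0,0,0]
    - [0,0,0]
    - [0,0,0]
    - [0,0,0]
  jaw: [1,1,1,1,1]

```text
time: 10.15
tool_pos: [617.3, 90.2, 94.9]
tcp_rot: [[0.929, -0.37, -0.0], [-0.37, -0.929, -0.0], [-0.0, 0.0, -1.0]]
force: [0.2, -0.7, -1.4]
finger_gap: 0.201
```

Emit:
drive_tool:
  travel:
    - [0,-0.03,0]
    - [0,-0.03,0]
    - [0,0,0]
  twist:
    - [0,0,0]
    - [0,0,0]
    - [0,0,0]
  jaw: [1,1,1]

```text
time: 10.45
tool_pos: [617.3, 89.6, 94.9]
tcp_rot: [[0.929, -0.37, -0.0], [-0.37, -0.929, -0.0], [-0.0, 0.0, -1.0]]
force: [0.9, -0.5, -1.9]
finger_gap: 0.202
```

Emit:
drive_tool:
  travel:
    - [0,-0.03,0]
    - [0,-0.03,0]
    - [0,-0.03,0]
    - [0,0,0]
  twist:
    - [0,0,0]
    - [0,0,0]
    - [0,0,0]
    - [0,0,0]
  jaw: [1,1,1,1]

```text
time: 10.85
tool_pos: [617.3, 88.7, 94.9]
tcp_rot: [[0.929, -0.37, 0.0], [-0.37, -0.929, -0.0], [0.0, 0.0, -1.0]]
force: [0.1, -0.5, -1.9]
finger_gap: 0.198
```

Emit:
drive_tool:
  travel:
    - [0,-0.03,0]
    - [0,-0.03,0]
    - [0,-0.03,0]
    - [0,0,0]
  twist:
    - [0,0,0]
    - [0,0,0]
    - [0,0,0]
    - [0,0,0]
  jaw: [1,1,1,1]

```text
time: 11.25
tool_pos: [617.3, 87.8, 94.9]
tcp_rot: [[0.929, -0.37, -0.0], [-0.37, -0.929, 0.0], [-0.0, -0.0, -1.0]]
force: [-0.4, 0.2, -0.4]
finger_gap: 0.203
```

Emit:
drive_tool:
  travel:
    - [0,-0.03,0]
    - [0,-0.03,0]
    - [0,-0.03,0]
    - [0,0,0]
  twist:
    - [0,0,0]
    - [0,0,0]
    - [0,0,0]
    - [0,0,0]
  jaw: [1,1,1,1]

```text
time: 11.65
tool_pos: [617.3, 87.2, 94.9]
tcp_rot: [[0.929, -0.37, 0.0], [-0.37, -0.929, 0.0], [-0.0, -0.0, -1.0]]
force: [0.1, 3.3, -2.4]
finger_gap: 0.202
```

Contact at the far point as well. I'll hold with the same small increment.

Emit:
drive_tool:
  travel:
    - [0,-0.01,0]
    - [0,0,0]
    - [0,0,0]
    - [0,0,0]
    - [0,0,0]
  twist:
    - [0,0,0]
    - [0,0,0]
    - [0,0,0]
    - [0,0,0]
    - [0,0,0]
  jaw: [1,1,1,1,1]

```text
time: 12.15
tool_pos: [617.4, 87.0, 94.9]
tcp_rot: [[0.929, -0.37, 0.0], [-0.37, -0.929, 0.0], [0.0, -0.0, -1.0]]
force: [0.0, 5.1, -0.8]
finger_gap: 0.201
```

```bash
python3 - <<'E'
from h import *
s=get_state();print(s["time"],s["tool_pos"],s["force"],s["ft_torque"],s["finger_gap"])
B=s["tool_pos"];d=np.array(B)-[522.34,74.67,94.93];print("yaw",np.arctan2(d[1],d[0]))
E
```

```text
12.15 [617.36  87.02  94.94] [ 0.04  5.13 -0.78] [ 1.05 -0.08 -0.01] 0.20129996789320997
yaw 0.12923341105441
```

Emit:
drive_tool:
  travel:
    - [0,1.0,0]
    - [-3.5,0.2,0]
    - [-3.5,0,0]
    - [-3.5,0,0]
    - [-3.2,0,0]
  twist:
    - [0,0,0]
    - [0,0,0]
    - [0,0,0]
    - [0,0,0]
    - [0,0,0]
  jaw: [1,1,1,1,1]

```text
time: 12.65
tool_pos: [478.6, 98.9, 94.9]
tcp_rot: [[0.929, -0.37, -0.0], [-0.37, -0.929, -0.001], [-0.0, 0.001, -1.0]]
force: [0.0, -0.1, -1.3]
finger_gap: 0.203
```

Emit:
drive_tool:
  travel:
    - [0,0,0]
    - [0,-2.8,0]
    - [0,-2.8,0]
    - [0,-2.6,0]
    - [0,0,0]
  twist:
    - [0,0,0]
    - [0,0,0]
    - [0,0,0]
    - [0,0,0]
    - [0,0,0]
  jaw: [1,1,1,1,1]

```text
time: 13.15
tool_pos: [480.9, 14.6, 95.1]
tcp_rot: [[0.928, -0.372, 0.001], [-0.372, -0.928, -0.001], [0.001, 0.001, -1.0]]
force: [1.0, 0.5, -1.4]
finger_gap: 0.204
```

Emit:
drive_tool:
  travel:
    - [0.6,0,0]
    - [0.6,0,0]
    - [0.4,0,0]
    - [0.1,0,0]
    - [0,0,0]
  twist:
    - [0,0,0]
    - [0,0,0]
    - [0,0,0]
    - [0,0,0]
    - [0,0,0]
  jaw: [1,1,1,1,1]

```text
time: 13.65
tool_pos: [497.4, 17.2, 94.8]
tcp_rot: [[0.929, -0.37, -0.0], [-0.37, -0.929, -0.0], [-0.0, 0.0, -1.0]]
force: [-0.1, -1.0, -1.4]
finger_gap: 0.202
```

Emit:
drive_tool:
  travel:
    - [0.05,0,0]
    - [0.05,0,0]
    - [0.05,0,0]
    - [0.05,0,0]
    - [0.0,0,0]
  twist:
    - [0,0,0]
    - [0,0,0]
    - [0,0,0]
    - [0,0,0]
    - [0,0,0]
  jaw: [1,1,1,1,1]

```text
time: 14.15
tool_pos: [499.3, 16.8, 94.9]
tcp_rot: [[0.929, -0.37, 0.0], [-0.37, -0.929, 0.0], [0.0, -0.0, -1.0]]
force: [0.1, -0.0, -1.3]
finger_gap: 0.2
```

Emit:
drive_tool:
  travel:
    - [0.03,0,0]
    - [0.03,0,0]
    - [0.03,0,0]
    - [0.0,0,0]
  twist:
    - [0,0,0]
    - [0,0,0]
    - [0,0,0]
    - [0,0,0]
  jaw: [1,1,1,1]

```text
time: 14.55
tool_pos: [500.2, 16.8, 94.9]
tcp_rot: [[0.929, -0.37, 0.0], [-0.37, -0.929, -0.0], [0.0, -0.0, -1.0]]
force: [-0.6, 0.0, -1.5]
finger_gap: 0.2
```

Emit:
drive_tool:
  travel:
    - [0.03,0,0]
    - [0.03,0,0]
    - [0.03,0,0]
    - [0.0,0,0]
  twist:
    - [0,0,0]
    - [0,0,0]
    - [0,0,0]
    - [0,0,0]
  jaw: [1,1,1,1]

```text
time: 14.95
tool_pos: [501.2, 16.8, 94.9]
tcp_rot: [[0.929, -0.37, 0.0], [-0.37, -0.929, 0.0], [0.0, -0.0, -1.0]]
force: [-0.9, -0.2, -1.3]
finger_gap: 0.198
```

Emit:
drive_tool:
  travel:
    - [0.03,0,0]
    - [0.03,0,0]
    - [0.03,0,0]
    - [0.0,0,0]
  twist:
    - [0,0,0]
    - [0,0,0]
    - [0,0,0]
    - [0,0,0]
  jaw: [1,1,1,1]

```text
time: 15.35
tool_pos: [502.0, 16.8, 94.9]
tcp_rot: [[0.929, -0.37, 0.0], [-0.37, -0.929, 0.0], [0.0, -0.0, -1.0]]
force: [0.0, 0.2, -1.7]
finger_gap: 0.207
```

Emit:
drive_tool:
  travel:
    - [0.03,0,0]
    - [0.03,0,0]
    - [0.03,0,0]
    - [0.0,0,0]
  twist:
    - [0,0,0]
    - [0,0,0]
    - [0,0,0]
    - [0,0,0]
  jaw: [1,1,1,1]

```text
time: 15.75
tool_pos: [503.0, 16.8, 94.9]
tcp_rot: [[0.929, -0.37, 0.0], [-0.37, -0.929, 0.0], [0.0, -0.0, -1.0]]
force: [-0.5, 0.2, -1.2]
finger_gap: 0.199
```

Emit:
drive_tool:
  travel:
    - [0.03,0,0]
    - [0.03,0,0]
    - [0.03,0,0]
    - [0.0,0,0]
  twist:
    - [0,0,0]
    - [0,0,0]
    - [0,0,0]
    - [0,0,0]
  jaw: [1,1,1,1]

```text
time: 16.15
tool_pos: [503.8, 16.8, 94.9]
tcp_rot: [[0.929, -0.37, -0.0], [-0.37, -0.929, -0.0], [-0.0, 0.0, -1.0]]
force: [-0.5, -0.1, -1.3]
finger_gap: 0.205
```

Emit:
drive_tool:
  travel:
    - [0.03,0,0]
    - [0.03,0,0]
    - [0.03,0,0]
    - [0.0,0,0]
  twist:
    - [0,0,0]
    - [0,0,0]
    - [0,0,0]
    - [0,0,0]
  jaw: [1,1,1,1]

```text
time: 16.55
tool_pos: [504.8, 16.8, 94.9]
tcp_rot: [[0.929, -0.37, 0.0], [-0.37, -0.929, 0.0], [0.0, -0.0, -1.0]]
force: [-0.3, -0.3, -1.0]
finger_gap: 0.2
```

Emit:
drive_tool:
  travel:
    - [0.03,0,0]
    - [0.03,0,0]
    - [0.03,0,0]
    - [0.0,0,0]
  twist:
    - [0,0,0]
    - [0,0,0]
    - [0,0,0]
    - [0,0,0]
  jaw: [1,1,1,1]

```text
time: 16.95
tool_pos: [505.7, 16.8, 94.9]
tcp_rot: [[0.929, -0.37, 0.0], [-0.37, -0.929, 0.0], [0.0, -0.0, -1.0]]
force: [0.4, 1.0, -2.1]
finger_gap: 0.205
```

Emit:
drive_tool:
  travel:
    - [0.03,0,0]
    - [0.03,0,0]
    - [0.03,0,0]
    - [0.0,0,0]
  twist:
    - [0,0,0]
    - [0,0,0]
    - [0,0,0]
    - [0,0,0]
  jaw: [1,1,1,1]

```text
time: 17.35
tool_pos: [506.2, 16.8, 94.8]
tcp_rot: [[0.929, -0.37, -0.001], [-0.37, -0.929, 0.0], [-0.001, 0.0, -1.0]]
force: [-3.2, -0.8, 0.3]
finger_gap: 0.201
```

Emit:
drive_tool:
  travel:
    - [0.01,0,0]
    - [0,0,0]
    - [0,0,0]
    - [0,0,0]
    - [0,0,0]
  twist:
    - [0,0,0]
    - [0,0,0]
    - [0,0,0]
    - [0,0,0]
    - [0,0,0]
  jaw: [1,1,1,1,1]

```text
time: 17.85
tool_pos: [506.3, 16.8, 94.8]
tcp_rot: [[0.929, -0.37, -0.001], [-0.37, -0.929, -0.0], [-0.001, 0.0, -1.0]]
force: [-4.2, -0.0, 0.4]
finger_gap: 0.203
```

```bash
python3 - <<'E'
from h import *
s=get_state();print(s["time"],s["tool_pos"],s["force"],s["ft_torque"],s["finger_gap"])
C=np.array(s["tool_pos"])[:2];A=np.array([522.34,74.67]);B=np.array([617.36,87.02])
t=(B-A)/np.linalg.norm(B-A);n=np.array([-t[1],t[0]])
# TCP at hole: 30mm inside left face (pin axis 6 outside), 50 inside near face
H=(C@t+6+50)*t+(A@n-6-30)*n
print("t",t,"hole TCP",H,"delta cm",(H-C)/10)
ctr=H+20*t-20*n;print("centre",ctr)
E
```

```text
17.85 [506.31  16.82  94.82] [-4.21 -0.02  0.38] [-0.12  0.93  0.03] 0.20252578033017607
t [0.99 0.13] hole TCP [559.35  43.18] delta cm [5.3  2.64]
centre [581.76  25.92]
```

Emit:
drive_tool:
  travel:
    - [-1,0,0]
    - [0,0,2]
    - [0,0,2]
    - [2.3,1,0]
    - [2.3,1,0]
  twist:
    - [0,0,0]
    - [0,0,0]
    - [0,0,0]
    - [0,0,0]
    - [0,0,0]
  jaw: [1,1,1,1,1]

```text
time: 18.35
tool_pos: [543.5, 37.0, 136.0]
tcp_rot: [[0.929, -0.371, 0.003], [-0.371, -0.929, 0.0], [0.003, -0.001, -1.0]]
force: [-0.2, 0.1, -2.3]
finger_gap: 0.203
```

Emit:
drive_tool:
  travel:
    - [1.67,0.65,0]
    - [0,0,0]
    - [0,0,0]
    - [0,0,0]
    - [0,0,0]
  twist:
    - [0,0,0]
    - [0,0,0]
    - [0,0,0]
    - [0,0,0]
    - [0,0,0]
  jaw: [1,1,1,1,1]

```text
time: 18.85
tool_pos: [558.8, 43.1, 135.0]
tcp_rot: [[0.929, -0.37, -0.0], [-0.37, -0.929, 0.0], [-0.0, -0.0, -1.0]]
force: [-0.6, 0.2, -2.2]
finger_gap: 0.203
```

```bash
python3 - <<'E'
from h import *
s=get_state();print(s["time"],s["tool_pos"],s["force"],s["tcp_rot"])
t=grab_frame("scene")[:,:,::-1];w=grab_frame("wrist")[:,:,::-1]
cv2.imwrite("pics/chk3.png",np.hstack([cv2.resize(t[140:240,210:320],None,fx=3.84,fy=3.84),w[:,100:440]]))
E
```

```text
18.85 [558.77  43.07 134.96] [-0.59  0.17 -2.23] [[ 0.93 -0.37 -0.  ]
 [-0.37 -0.93  0.  ]
 [-0.   -0.   -1.  ]]
```

View pics/chk3.png

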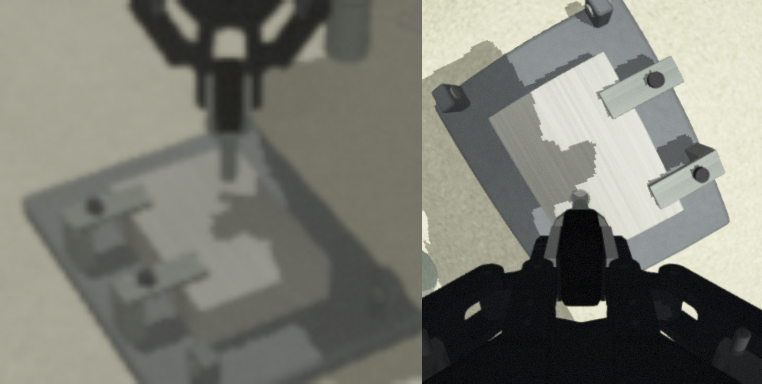

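The scene view shows the pin upright over the hole area. I'll correct xy and then descend gently.

Emit:
drive_tool:
  travel:
    - [0.04,0.03,-0.5]
    - [0,0,-0.4]
    - [0,0,-0.2]
    - [0,0,0]
    - [0,0,0]
  twist:
    - [0,0,0]
    - [0,0,0]
    - [0,0,0]
    - [0,0,0]
    - [0,0,0]
  jaw: [1,1,1,1,1]

```text
time: 19.45
tool_pos: [559.7, 43.6, 123.8]
tcp_rot: [[0.929, -0.37, -0.0], [-0.37, -0.929, 0.0], [-0.0, 0.0, -1.0]]
force: [-0.1, 0.4, -1.8]
finger_gap: 0.207
```

Emit:
drive_tool:
  travel:
    - [0,0,-0.05]
    - [0,0,-0.05]
    - [0,0,-0.05]
    - [0,0,-0.05]
    - [0,0,0]
  twist:
    - [0,0,0]
    - [0,0,0]
    - [0,0,0]
    - [0,0,0]
    - [0,0,0]
  jaw: [1,1,1,1,1]

```text
time: 19.95
tool_pos: [559.7, 43.6, 121.8]
tcp_rot: [[0.929, -0.37, -0.0], [-0.37, -0.929, -0.0], [-0.0, 0.0, -1.0]]
force: [0.1, 0.1, -0.9]
finger_gap: 0.2
```

Emit:
drive_tool:
  travel:
    - [-0.04,-0.02,0]
    - [0,0,-0.05]
    - [0,0,-0.05]
    - [0,0,-0.05]
    - [0,0,0]
  twist:
    - [0,0,0]
    - [0,0,0]
    - [0,0,0]
    - [0,0,0]
    - [0,0,0]
  jaw: [1,1,1,1,1]

```text
time: 20.45
tool_pos: [559.3, 43.4, 120.3]
tcp_rot: [[0.929, -0.37, -0.0], [-0.37, -0.929, 0.0], [-0.0, 0.0, -1.0]]
force: [0.4, -0.2, -1.6]
finger_gap: 0.203
```

Emit:
drive_tool:
  travel:
    - [0,0,-0.04]
    - [0,0,-0.04]
    - [0,0,-0.04]
    - [0,0,0]
  twist:
    - [0,0,0]
    - [0,0,0]
    - [0,0,0]
    - [0,0,0]
  jaw: [1,1,1,1]

```text
time: 20.85
tool_pos: [559.3, 43.4, 119.1]
tcp_rot: [[0.929, -0.37, -0.0], [-0.37, -0.929, 0.0], [-0.0, 0.0, -1.0]]
force: [-0.3, -0.1, -1.1]
finger_gap: 0.199
```

Emit:
drive_tool:
  travel:
    - [0,0,-0.04]
    - [0,0,-0.04]
    - [0,0,-0.04]
    - [0,0,0]
  twist:
    - [0,0,0]
    - [0,0,0]
    - [0,0,0]
    - [0,0,0]
  jaw: [1,1,1,1]

```text
time: 21.25
tool_pos: [559.3, 43.4, 117.9]
tcp_rot: [[0.929, -0.37, -0.0], [-0.37, -0.929, 0.0], [-0.0, 0.0, -1.0]]
force: [0.5, -0.1, -1.7]
finger_gap: 0.201
```

Emit:
drive_tool:
  travel:
    - [0,0,-0.04]
    - [0,0,-0.04]
    - [0,0,-0.04]
    - [0,0,0]
  twist:
    - [0,0,0]
    - [0,0,0]
    - [0,0,0]
    - [0,0,0]
  jaw: [1,1,1,1]

```text
time: 21.65
tool_pos: [559.3, 43.4, 116.7]
tcp_rot: [[0.929, -0.37, -0.0], [-0.37, -0.929, -0.0], [-0.0, 0.0, -1.0]]
force: [0.0, 0.1, -0.9]
finger_gap: 0.205
```

Emit:
drive_tool:
  travel:
    - [0,0,-0.04]
    - [0,0,-0.04]
    - [0,0,-0.04]
    - [0,0,-0.04]
    - [0,0,0]
  twist:
    - [0,0,0]
    - [0,0,0]
    - [0,0,0]
    - [0,0,0]
    - [0,0,0]
  jaw: [1,1,1,1,1]

```text
time: 22.15
tool_pos: [559.3, 43.4, 115.1]
tcp_rot: [[0.929, -0.37, -0.0], [-0.37, -0.929, 0.0], [-0.0, 0.0, -1.0]]
force: [-0.1, -0.6, -1.3]
finger_gap: 0.204
```

Emit:
drive_tool:
  travel:
    - [0,0,-0.05]
    - [0,0,-0.05]
    - [0,0,-0.05]
    - [0,0,-0.05]
    - [0,0,0]
  twist:
    - [0,0,0]
    - [0,0,0]
    - [0,0,0]
    - [0,0,0]
    - [0,0,0]
  jaw: [1,1,1,1,1]

```text
time: 22.65
tool_pos: [559.3, 43.4, 113.1]
tcp_rot: [[0.929, -0.37, -0.0], [-0.37, -0.929, 0.0], [-0.0, 0.0, -1.0]]
force: [1.3, 0.4, -1.4]
finger_gap: 0.202
```

Emit:
drive_tool:
  travel:
    - [0,0,-0.1]
    - [0,0,-0.1]
    - [0,0,-0.1]
    - [0,0,-0.1]
    - [0,0,0]
  twist:
    - [0,0,0]
    - [0,0,0]
    - [0,0,0]
    - [0,0,0]
    - [0,0,0]
  jaw: [1,1,1,1,1]

```text
time: 23.15
tool_pos: [559.2, 43.4, 109.0]
tcp_rot: [[0.929, -0.37, -0.0], [-0.37, -0.929, -0.0], [-0.0, 0.0, -1.0]]
force: [0.4, -0.1, -1.8]
finger_gap: 0.203
```

Emit:
drive_tool:
  travel:
    - [0,0,-0.2]
    - [0,0,-0.2]
    - [0,0,-0.2]
    - [0,0,-0.2]
    - [0,0,0]
  twist:
    - [0,0,0]
    - [0,0,0]
    - [0,0,0]
    - [0,0,0]
    - [0,0,0]
  jaw: [1,1,1,1,1]

```text
time: 23.65
tool_pos: [559.1, 43.4, 100.8]
tcp_rot: [[0.929, -0.37, -0.001], [-0.37, -0.929, -0.0], [-0.001, 0.0, -1.0]]
force: [-0.5, 0.1, -1.5]
finger_gap: 0.199
```

Emit:
drive_tool:
  travel:
    - [0,0,-0.2]
    - [0,0,-0.2]
    - [0,0,-0.2]
    - [0,0,-0.1]
    - [0,0,0]
  twist:
    - [0,0,0]
    - [0,0,0]
    - [0,0,0]
    - [0,0,0]
    - [0,0,0]
  jaw: [1,1,1,1,1]

```text
time: 24.15
tool_pos: [559.2, 43.4, 94.0]
tcp_rot: [[0.929, -0.37, -0.0], [-0.37, -0.929, -0.0], [-0.0, 0.0, -1.0]]
force: [-0.1, 0.2, -1.7]
finger_gap: 0.202
```

Emit:
drive_tool:
  travel:
    - [0,0,-0.05]
    - [0,0,-0.05]
    - [0,0,-0.05]
    - [0,0,-0.05]
    - [0,0,0]
  twist:
    - [0,0,0]
    - [0,0,0]
    - [0,0,0]
    - [0,0,0]
    - [0,0,0]
  jaw: [1,1,1,1,1]

```text
time: 24.65
tool_pos: [559.3, 43.4, 92.1]
tcp_rot: [[0.929, -0.37, -0.0], [-0.37, -0.929, -0.0], [-0.0, 0.0, -1.0]]
force: [0.1, 0.1, -2.3]
finger_gap: 0.203
```

Emit:
drive_tool:
  travel:
    - [0,0,-0.02]
    - [0,0,-0.02]
    - [0,0,-0.02]
    - [0,0,-0.02]
    - [0,0,0]
  twist:
    - [0,0,0]
    - [0,0,0]
    - [0,0,0]
    - [0,0,0]
    - [0,0,0]
  jaw: [1,1,1,1,1]

```text
time: 25.15
tool_pos: [559.3, 43.4, 91.4]
tcp_rot: [[0.929, -0.37, 0.0], [-0.37, -0.929, 0.0], [0.0, -0.0, -1.0]]
force: [-0.3, 0.1, -1.3]
finger_gap: 0.201
```

Emit:
drive_tool:
  travel:
    - [0,0,-0.02]
    - [0,0,-0.02]
    - [0,0,-0.01]
    - [0,0,0]
  twist:
    - [0,0,0]
    - [0,0,0]
    - [0,0,0]
    - [0,0,0]
  jaw: [1,1,1,1]

```text
time: 25.55
tool_pos: [559.3, 43.4, 90.9]
tcp_rot: [[0.929, -0.37, -0.0], [-0.37, -0.929, -0.0], [-0.0, 0.0, -1.0]]
force: [0.3, -0.6, -1.2]
finger_gap: 0.201
```

Emit:
drive_tool:
  travel:
    - [0,0,-0.02]
    - [0,0,-0.02]
    - [0,0,0]
  twist:
    - [0,0,0]
    - [0,0,0]
    - [0,0,0]
  jaw: [1,1,1]

```text
time: 25.85
tool_pos: [559.4, 43.4, 90.7]
tcp_rot: [[0.929, -0.37, 0.0], [-0.37, -0.929, 0.0], [0.0, -0.0, -1.0]]
force: [-1.3, -0.4, 3.1]
finger_gap: 0.204
```

Floor contact at TCP z 90.7, where the tip should be at 28 mm. Releasing now.

Emit:
drive_tool:
  travel:
    - [0,0,0]
    - [0,0,0]
    - [0,0,0]
    - [0,0,0]
    - [0,0,0]
  twist:
    - [0,0,0]
    - [0,0,0]
    - [0,0,0]
    - [0,0,0]
    - [0,0,0]
  jaw: [0.4,0.2,0,-0.2,-0.2]

```text
time: 26.35
tool_pos: [559.3, 43.4, 90.5]
tcp_rot: [[0.929, -0.37, -0.0], [-0.37, -0.929, 0.0], [-0.0, 0.0, -1.0]]
force: [0.7, -0.4, -1.3]
finger_gap: 0.595
```

Emit:
drive_tool:
  travel:
    - [0,0,0.5]
    - [0,0,2]
    - [0,0,3]
    - [0,0,4]
    - [0,0,4]
  twist:
    - [0,0,0]
    - [0,0,0]
    - [0,0,0]
    - [0,0,0]
    - [0,0,0]
  jaw: [-0.2,-0.2,-0.2,-0.2,-0.2]

```text
time: 26.85
tool_pos: [559.0, 43.4, 227.2]
tcp_rot: [[0.929, -0.37, -0.0], [-0.37, -0.929, -0.0], [-0.0, 0.0, -1.0]]
force: [0.9, -0.0, -0.3]
finger_gap: 0.599
```

Emit:
drive_tool:
  travel:
    - [-2,0,2]
    - [-3,0,2]
    - [-3,0,0]
    - [0,0,0]
    - [0,0,0]
  twist:
    - [0,0,0]
    - [0,0,0]
    - [0,0,0]
    - [0,0,0]
    - [0,0,0]
  jaw: [-0.2,-0.2,-0.2,-0.2,-0.2]

```text
time: 27.35
tool_pos: [479.4, 43.4, 266.1]
tcp_rot: [[0.929, -0.37, 0.001], [-0.37, -0.929, -0.0], [0.001, -0.0, -1.0]]
force: [-0.3, 0.5, 0.4]
finger_gap: 0.596
```

```bash
python3 - <<'E'
from h import *
s=get_state();print(s["time"],s["tool_pos"],s["force"],s["finger_gap"])
t=grab_frame("scene")[:,:,::-1];w=grab_frame("wrist")[:,:,::-1]
cv2.imwrite("pics/chk4.png",np.hstack([cv2.resize(t[120:250,200:330],(384,384)),w[:,60:460]]))
E
```

```text
27.35 [479.39  43.42 266.12] [-0.26  0.46  0.39] 0.5962557039355098
```

View pics/chk4.png

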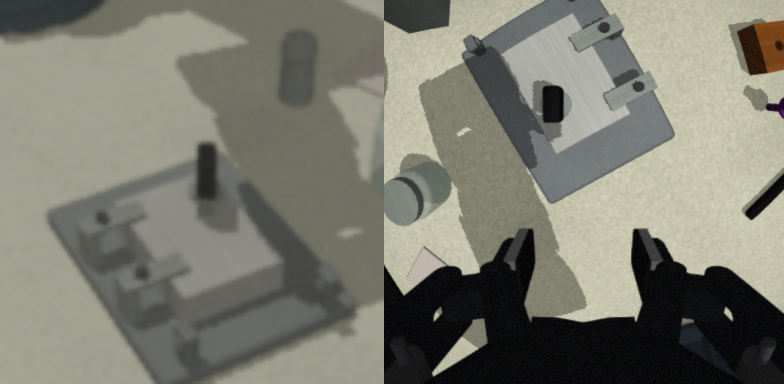

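The pin stands upright in the hole with the gripper clear, and the bystanders in view haven't moved. I'm handing in.

```bash
python3 -c "
from plant import *
print(close_job())"
```

```text
the job is handed in; nothing more can be done
None
```

The locking pin is in the plate's hole, let go, and the job is handed in at about 27 s of the 72 s allowed; it reports no verdict.

- **Touches:** I took the pin from the block and touched the plate's left side near, then left side far, then the near end. Each was held about 0.5 s at 4–6 N measured at the wrist.
- **Hole position:** the touches gave a plate yaw of 0.129 rad and a tool position over the hole of (559.3, 43.2) mm. I shifted that by about 0.2 mm for contact give. The camera put the hole at about (557.5, 44.5) mm. That 2 mm gap is only partly explained by the pin sitting about 1 mm off the tool's centre in y. I went by the touches.
- **Insertion:** the pin went down with no side load. It met the floor with about 4–5 N at the height expected for a pin fully home (lower end about 28 mm above the counter).
- **Last checks:** the last pictures show the pin upright in the hole and the gripper open and well clear. The bystanders in view looked unmoved. I did not re-measure the final pin height or the bystanders' positions after letting go.

No reading taken during the press contacts was above 6 N, but forces were only read at the end of each move call.

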